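# Set a stud on the desk press and hold the lever at the third click

## Task

Slide the metal plate along the bed of the desk press by its upright tab until the ringed cross on the plate is right under the press's tip, and only then push the press's lever down, past its first two clicks to the third, so that the tip presses on the cross. The lever springs back if it is let go, so keep it pushed down at the third click: finish while still holding it there. Do not press the tip onto the plate anywhere but on the cross, and leave the other things on the desk and on the press alone.

Things in the scene. Friction and masses are not known exactly. Their poses are not given: they have to be found in the camera images.
- press: Desk press, fixed. Origin on the desk top below the tip. Bed: dark slab, top at z = 10 mm, from 190 mm before the origin (press -x) to 100 mm behind, 120 mm to each side. Grey column on it 60 to 100 mm behind the origin; grey head overhangs from there to 21 mm before the origin, 46 mm wide, 102 to 168 mm above the desk (a round bush reaches down to 90 mm).
- lever_angle (a joint): Lever angle, rad: 0 at rest (pointing to press -y, 0.38 rad above level), grows as pushed down. Clicks at 0.25, 0.50, 0.75, solid stop at 0.85; from 0.69 on it counts as the third click. A spring returns it from everywhere. The tip goes down 30.7 mm per rad. Pushing the bar takes about 7 N over the hump before each click, 1 to 5 N in the first two, 5 to 9 N to hold the third.
- bar_center (a point): Black round bar at the lever's end, to be pushed down: 18 mm thick, 70 mm long, level along the press's x. This point: its middle. At lever angle q it stands in the press's frame at x = -0.030, y = -0.140 cos(0.38 - q), z = 0.130 + 0.140 sin(0.38 - q) m (182 mm above the desk at rest, 79 mm at the third click); its top is 9 mm higher.
- lever: The press's lever: a 10 mm steel rod with the black bar at its end, swinging in front of the head's front face, 35 mm before the press's origin. Its origin is on the pivot axis (along the press's x), straight above the press's origin, 130 mm above the desk.
- setting_tip: Dark steel tip under the head, 5 mm thick at its end, carried straight down by the lever and sprung: it gives by up to 10 mm with 3 N plus 1.5 N per mm once it meets the plate (at lever angle about 0.65).
- tip_point (a point): The lower end of the tip, straight above the press's origin; 36 mm above the desk at rest (20 mm above the plate), so the plate slides freely below it, but the tab (top 51 mm above the desk) does not.
- plate: Loose aluminium plate, 140 x 50 mm and 6 mm thick (about 0.16 kg), lying on the press's bed. Origin at the centre of its underside, x along its length towards the marked end, z up.
- plate_mark (a point): Centre of the engraved ringed cross (ring 12 mm across) on the plate's top face, 50 mm from the plate's centre along its +x, on the middle line.
- tab_center (a point): Centre, half-way up, of the upright finger tab on the plate, 50 mm from the plate's centre along its -x: 24 mm along the plate, 12 mm thick across it (plate's y), 35 mm high above the plate's top. 100 mm straight back from the mark.
- eraser: Bystander: eraser, 21 x 44 x 12 mm, on the bed beside the column (+y side). Origin under its centre.
- binder_clip: Bystander: black binder clip, 17 x 30 x 21 mm, on the bed beside the column (-y side). Origin under its centre.
- mouse: Bystander: computer mouse, 101 x 57 x 37 mm, left of the press. Origin under its centre.
- earbud_case: Bystander: white earbud case, 26 x 58 x 41 mm, right of the press. Origin under its centre.
- tape_measure: Bystander: pocket tape measure, 36 x 68 x 60 mm, right of the press. Origin under its centre.
- loupe: Bystander: black cup-shaped loupe, 41 mm across, 32 mm high, left of the press. Origin under its centre.
- usb_stick: Bystander: USB stick, 18 x 50 x 9 mm, near the front edge. Origin under its centre.
Mind the look-alikes: they are no part of the job. There is more than one size of the plate; the one meant has the size given above.

How it is judged:
By the outcome, as a careful person would: the job done as asked, in the order asked, and still so for the second after the job is handed in, while the arm keeps its last pose, push and grip.
It also fails if it takes over 53 s, if anything falls off the work surface, if the arm or the gripper's body presses on something with over 40 N, if the wrist force passes 120 N, or if a joint passes its speed limit or range.

## Robot

A 6-joint arm with a two-finger parallel gripper is mounted at the origin on a cart in front of the work surface, level with it; the furniture and walls round the work are solid. World frame = base frame: x ahead of the robot, y to its left, z up, the work surface at z = 0. Lengths are in mm, angles in rad, forces in N, time in s.
With the tool pointing down it reaches from about 375 to 825 mm from the base axis. Payload 5.5 kg.
Tool frame: the origin (TCP) lies midway between the tips of the shut fingers; the grasp point (between the pads) lies 19 mm behind it; z points along the fingers, y is the line along which they close (so a half turn about z gives the same grasp; the last joint's range is limited). The gripper opens to 85 mm and grips with 20 to 120 N. Pads are 22 mm wide; open, the fingers measure 114 mm over their backs; the gripper's body (76 mm by 85 mm) begins 54 mm behind the grasp point. The pads swing forward as they close: fully open they stand 13 mm farther back than shut.
Start: joints at [1.228, 0.314, -0.047, 1.21, 0, 1.571], TCP at [201.672, 565.087, 231.299] pointing down, gripper open.
Joint ranges: [-2.67, 2.67], [-0.69, 1.73], [-1.03, 1.25], [-2.08, 2.16], [-1.42, 1.45], [-3.14, 3.14]. Speed limits (rad/s): [2.39, 2.39, 3.01, 3.14, 3.14, 3.14].

## Interface

Orientations are given as a unit quaternion [x, y, z, w].
In Python, from rig import * gives the robot as it stands.
- The arm moves only by the tool move_arm, never from a script. Its argument "moves" is a list of rows, each an object of numbers: "dx", "dy", "dz": the shift along the tool's x, y, z in cm; "turn": the turn about the tool's z in degrees. A call has 1 to 20 rows; each row is the pose to reach, as a shift and turn from the pose commanded when the call began, along the tool's axes at that moment; what a row does not reach only later rows make up. A row lasts 1/10 s, in which the tool goes at most 50 mm and 8.59 degrees, less where a joint would pass 70% of its speed; a pose out of reach is approached as far as the arm can. A call with a gripper value outside its range is refused whole. "jaw" is the opening, from 0 (shut) to 1 (fully open), set as the call begins (left out, the last holds). The fingers move at their own pace and stop on an object; "newtons" is the grip in N (left out, the last holds). Time passes only in rows, so rows that repeat a pose let the fingers close. It gives the time, the measured TCP pose, the force, the opening and the grip force at its end, in the units of the state.
- observe(): the state, without advancing time (a new reading comes with each control period).
- camera(name): name is "side" or "top"; returns a dict with "color" (400x640x3 uint8, red, green, blue), "fx", "fy", "cx", "cy" (pixels), "D" ([k1, k2, p1, p2, k3] as OpenCV has them; the pictures are not rectified), "extrinsics" (4x4, takes a point from camera to world coordinates). Camera axes: x right, y down, z forward; pixel columns grow to the right and rows downward; lengths in mm; the calibration is good to about 2 mm. A picture is of the moment at which its call begins. There is no depth.
- sign_off(): hands the job in; it is judged then, once.
Trained networks look in the newest picture that a camera, given by its name, has taken for a name from the list of things; names that differ only in an ending like _2 or _b are one class to them, and where a whole thing is asked for, a point or a joint stands for the part that bears it (a point fixed in the world has none). Each returns a list of dicts, best first, with "score" (0 to 1); they miss things now and then, are a little off and sometimes report something else, mostly with a low value. They report only what shows in the picture. A call takes as long as a camera call. They do not tell look-alikes from the thing itself.
- find_in(query, camera): "centre" ([column, row] in pixels, amid what is visible of it).
- place_of(query, camera): "centre" ([column, row] in pixels: a listed point, or the origin of a listed thing).
The state is a dict: "time": time; "qpos": joint angles; "qvel": joint speeds; "joint_torque": joint torques, N m; "ee_pos": TCP position; "ee_rot": TCP orientation; "contact_force": force on the tool from outside, world axes, zero at the start; "wrist_torque": the same for the moment, N m; "grip_width": opening from 0.0 (shut) to 1.0 (fully open); "finger_force": force on a finger pad.
Only numpy, scipy, OpenCV 4.12 (cv2) and the standard library are available. Lean on these libraries where they do the work, as an engineer would, in place of code of your own. Each camera call takes 0.05 s, during which the arm holds its last target. There are 200 camera calls.

## Working session

There is one attempt and no reset: what is moved stays moved. The work goes in short steps, Python scripts to look and compute and a tool call to move; the robot and the scene stay as the last step left them, time stands still between calls to the robot, and variables do not carry over. Pictures are saved under pics/ and viewed, at most 10 in all, crops included, and the job is handed in when it is done.

Besides the shell and the picture viewer there is one more tool, called after ">>>" as name([rows], argument=value, ...), one row to a line, values as JSON. move_arm: Moves the arm, as the interface text tells. Its arguments: {"type":"object","properties":{"moves":{"type":"array"},"jaw":{"type":"number"},"newtons":{"type":"number"}},"required":["moves"]}

```bash
mkdir -p pics; ls
cat > h.py <<'E'
from rig import *
import numpy as np, cv2
def snap(n,f=None):
    c=camera(n)
    if f: cv2.imwrite('pics/'+f,c['color'][:,:,::-1])
    return c
def ray(c,px):
    K=np.array([[c['fx'],0,c['cx']],[0,c['fy'],c['cy']],[0,0,1.]])
    u=cv2.undistortPoints(np.array([[px]],float),K,np.array(c['D'],float))[0,0]
    E=np.array(c['extrinsics']); d=E[:3,:3]@np.array([u[0],u[1],1]); return E[:3,3],d
def at_z(c,px,z):
    o,d=ray(c,px); return o+d*(z-o[2])/d[2]
def proj(c,p):
    K=np.array([[c['fx'],0,c['cx']],[0,c['fy'],c['cy']],[0,0,1.]])
    E=np.linalg.inv(np.array(c['extrinsics']))
    return cv2.projectPoints(np.array([p],float).reshape(-1,3),cv2.Rodrigues(E[:3,:3])[0],E[:3,3],K,np.array(c['D'],float))[0].reshape(-1,2)
E
python3 - <<'E'
from h import *
cs={n:snap(n,n+'0.png') for n in('top','side')}
H={'plate_mark':16,'tab_center':33.5,'tip_point':36,'bar_center':182,'press':0,'plate':10,'lever':130}
for n,c in cs.items():
    print(n,np.round(c['extrinsics'],3).tolist(),c['fx'])
    for q,z in H.items():
        for r in place_of(q,n)[:3]: print(n,q,round(r['score'],2),np.round(r['centre'],1),np.round(at_z(c,r['centre'],z),0))
s=observe();print(s['ee_pos'],s['ee_rot'],s['time'])
E
```

```text
pics
top [[0.022, -0.995, 0.094, 452.517], [-1.0, -0.021, 0.009, -42.933], [-0.007, -0.094, -0.996, 1165.256], [0.0, 0.0, 0.0, 1.0]] 374.3168028749889
top plate_mark 0.75 [441.2 138. ] [ 756. -401.   16.]
top plate_mark 0.72 [322.7 195.5] [566. -33.  16.]
top plate_mark 0.71 [324.  207.5] [529. -38.  16.]
top tab_center 0.96 [395.8 120.1] [ 805. -255.   34.]
top tab_center 0.65 [322.2 225.3] [474. -34.  34.]
top tip_point 0.38 [359.9 161.3] [ 672. -145.   36.]
top bar_center 0.91 [374.1 182.9] [ 586. -170.  182.]
top press 0.91 [327.8 178.5] [622. -48.   0.]
top press 0.47 [221.9 176.8] [620. 287.   0.]
top press 0.38 [302.6 152.5] [703.  34.   0.]
top plate 0.79 [327.  208.4] [527. -47.  10.]
top plate 0.65 [416.3 131.5] [ 776. -324.   10.]
top plate 0.4 [326.  196.3] [565. -43.  10.]
top lever 0.75 [331.9 168.4] [632. -58. 130.]
side [[0.99, -0.069, 0.123, 416.21], [-0.14, -0.37, 0.918, -1017.9], [-0.018, -0.927, -0.376, 554.026], [0.0, 0.0, 0.0, 1.0]] 399.29881251575193
side plate_mark 0.84 [325.9 239.9] [573. -23.  16.]
side plate_mark 0.59 [440.9 316.8] [ 753. -396.   16.]
side plate_mark 0.3 [293.7 242.7] [482. -24.  16.]
side tab_center 0.97 [436.  272.9] [ 798. -264.   34.]
side tab_center 0.92 [294.8 241. ] [483. -47.  34.]
side tip_point 0.18 [289.5 199.4] [492. 251.  36.]
side bar_center 0.68 [344.2 204.3] [ 597. -161.  182.]
side press 0.71 [347.1 245.8] [632. -39.   0.]
side plate 0.79 [437.4 301.5] [ 771. -338.   10.]
side lever 0.81 [346.1 208.9] [620. -73. 130.]
side lever 0.33 [342.  208.6] [610. -69. 130.]
[201.68644852 565.08095603 231.33161427] [1.70579432e-01 9.85343928e-01 1.83485742e-05 2.28310274e-06] 0.8
```

Run:
```python
import cv2
a=cv2.imread('pics/top0.png')[110:250,230:430];b=cv2.imread('pics/side0.png')[170:310,250:450]
cv2.imwrite('pics/v1.png',cv2.resize(a,(800,560),interpolation=cv2.INTER_CUBIC));cv2.imwrite('pics/v2.png',cv2.resize(b,(800,560),interpolation=cv2.INTER_CUBIC))
```

```text
(no output)
```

View pics/v1.png

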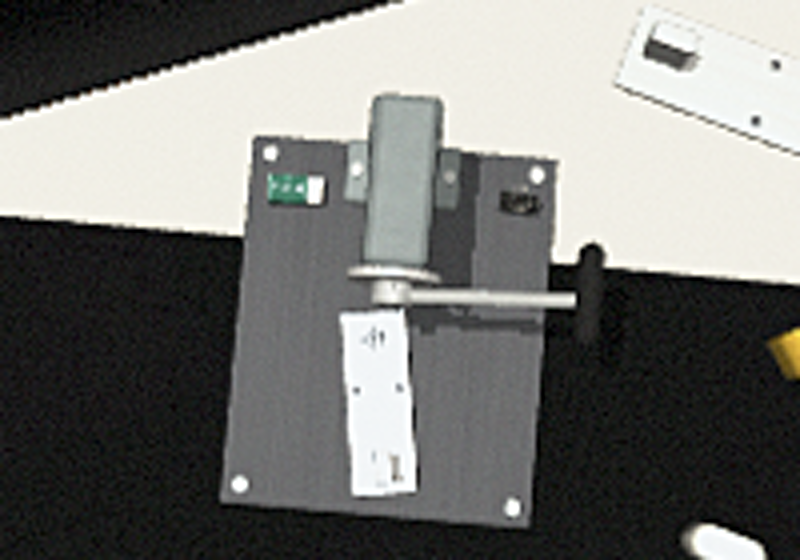

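View pics/v2.png

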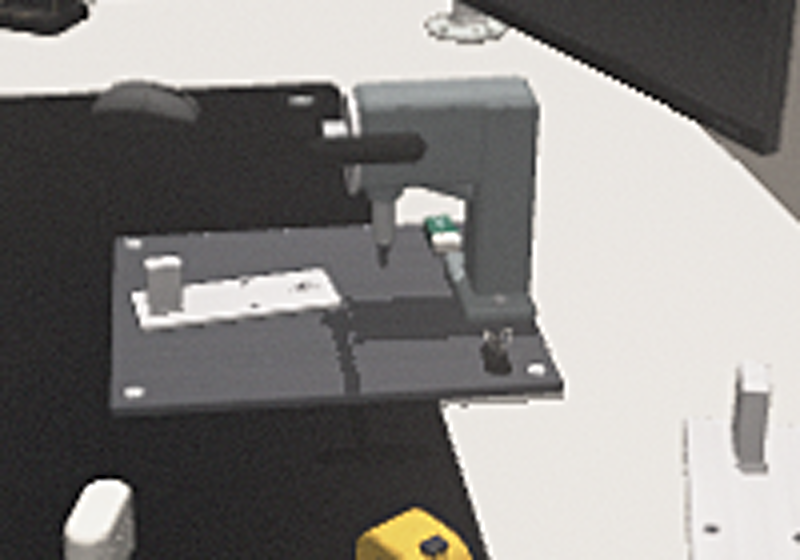

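View pics/top0.png

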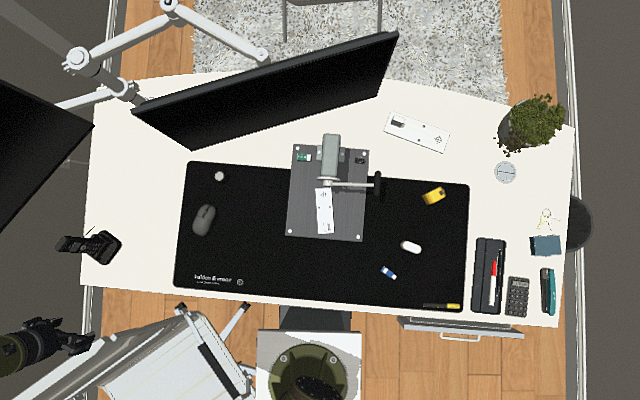

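The top view shows the press bed, with corners around px (293,144), (369,150), (362,242) and (285,235). The plate lies on it with the mark near (323,195) and the tab near (325,226). The other plate at (416,131) is the look-alike. The lever bar is at (378,183), and the side view shows the tip at (346,235).

```bash
cat >> h.py <<'E'
def fit2(L,W):  # rigid 2D: W=R L+t
    L=np.array(L,float);W=np.array(W,float)[:,:2];l=L-L.mean(0);w=W-W.mean(0)
    a=np.arctan2((l[:,0]*w[:,1]-l[:,1]*w[:,0]).sum(),(l*w).sum())
    R=np.array([[np.cos(a),-np.sin(a)],[np.sin(a),np.cos(a)]]);t=W.mean(0)-R@L.mean(0)
    return a,t,np.round(W-(L@R.T+t),1)
E
python3 - <<'E'
from h import *
c=snap('top');s=snap('side')
def T(p):return [p[0]/4+230-.375,p[1]/4+110-.375]
def S(p):return [p[0]/4+250-.375,p[1]/4+170-.375]
L=[(100,120),(100,-120),(-190,-120),(-190,120)]
print('bed top',fit2(L,[at_z(c,T(p),10) for p in [(253,137),(555,160),(528,527),(221,500)]]))
print('bed side',fit2(L,[at_z(s,S(p),10) for p in [(340,225),(563,383),(112,408),(116,238)]]))
P=[(70,25),(70,-25),(-70,-25),(-70,25)]
a,t,r=fit2(P,[at_z(c,T(p),16) for p in [(340,312),(405,308),(415,492),(352,495)]]);print('plate',a,t,r,'mark',t+50*np.array([np.cos(a),np.sin(a)]))
a,t,r=fit2(P,[at_z(s,S(p),16) for p in [(320,269),(343,300),(145,329),(132,291)]]);print('plate side',a,t,r,'mark',t+50*np.array([np.cos(a),np.sin(a)]))
print('mark',at_z(c,T((373,338)),16),at_z(s,S((305,287)),16),'tip side',at_z(s,S((384,264)),36))
print('tabtop',at_z(c,T((395,468)),51),at_z(s,S((163,262)),51))
print('bar top',at_z(c,T((592,292)),186),'side',at_z(s,S((370,148)),182))
E
```

```text
bed top (np.float64(-0.059844098006986056), array([623.51340033, -48.49388336]), array([[-2.4, -0.7],
       [-1.5,  1.2],
       [ 1.4,  1.5],
       [ 2.4, -1.9]]))
bed side (np.float64(0.04898042787489518), array([596.21047425, -42.46839128]), array([[-73.8,  -8.9],
       [ 13. , -18.8],
       [ 17. ,  14.6],
       [ 43.8,  13. ]]))
plate 0.08102887495676935 [521.79018952 -38.31968749] [[ 0.7  0.3]
 [ 0.8 -0.1]
 [-1.1  0.8]
 [-0.4 -1. ]] mark [571.62613735 -34.2726757 ]
plate side 0.1010548128165807 [522.2348005  -37.73710808] [[-2.3 -1.1]
 [ 0.5  0.4]
 [ 1.  -2.4]
 [ 0.7  3.1]] mark [571.97971581 -32.69296287]
mark [570.55639622 -33.42189687  16.        ] [571.99519593 -31.89761127  16.        ] tip side [625.9333689  -44.84902157  36.        ]
tabtop [470.35535502 -52.17807637  51.        ] [472.06777825 -44.05810667  51.        ]
bar top [ 586.68683675 -178.52867688  186.        ] side [ 588.91923779 -174.07356361  182.        ]
```

>>> move_arm([
  {"dx":-45.9,"dy":-48.1,"dz":0,"turn":-24.5},
  {"dx":-45.9,"dy":-48.1,"dz":0,"turn":-24.5},
  {"dx":-45.9,"dy":-48.1,"dz":0,"turn":-24.5},
  {"dx":-45.9,"dy":-48.1,"dz":0,"turn":-24.5},
  {"dx":-45.9,"dy":-48.1,"dz":0,"turn":-24.5},
  {"dx":-45.9,"dy":-48.1,"dz":0,"turn":-24.5},
  {"dx":-45.9,"dy":-48.1,"dz":0,"turn":-24.5},
  {"dx":-45.9,"dy":-48.1,"dz":0,"turn":-24.5},
  {"dx":-45.9,"dy":-48.1,"dz":0,"turn":-24.5},
  {"dx":-45.9,"dy":-48.1,"dz":0,"turn":-24.5},
  {"dx":-45.9,"dy":-48.1,"dz":0,"turn":-24.5},
  {"dx":-45.9,"dy":-48.1,"dz":0,"turn":-24.5},
  {"dx":-45.9,"dy":-48.1,"dz":0,"turn":-24.5},
  {"dx":-45.9,"dy":-48.1,"dz":0,"turn":-24.5},
  {"dx":-45.9,"dy":-48.1,"dz":0,"turn":-24.5},
  {"dx":-45.9,"dy":-48.1,"dz":0,"turn":-24.5},
  {"dx":-45.9,"dy":-48.1,"dz":8,"turn":-24.5},
  {"dx":-45.9,"dy":-48.1,"dz":8,"turn":-24.5},
  {"dx":-45.9,"dy":-48.1,"dz":8,"turn":-24.5},
  {"dx":-45.9,"dy":-48.1,"dz":8,"turn":-24.5},
], jaw=0.5, newtons=40)

```text
time: 2.9
ee_pos: [471.8, -40.9, 151.8]
ee_rot: [-0.043, 0.999, 0.0, -0.0]
contact_force: [0.8, -0.1, 0.0]
grip_width: 0.5
finger_force: 0.0
```

>>> move_arm([
  {"dz":4},
  {"dz":7.5},
  {"dz":7.5},
  {"dz":7.5},
])

```text
schema error: expected keys dx, dy, dz, turn
```

Run:
```python
from h import *
s=snap('side');c=snap('top')
a=cv2.resize(s['color'][190:280,250:350,::-1],(600,540),interpolation=cv2.INTER_CUBIC)
cv2.imwrite('pics/v3.png',a)
p=observe()['ee_pos'];print(p,proj(s,p),(proj(s,p)-[250,190])*6)
```

```text
[473.5628427  -41.52776991 153.3071369 ] [[289.21319164 200.13355655]] [[235.27914985  60.80133929]]
```

View pics/v3.png

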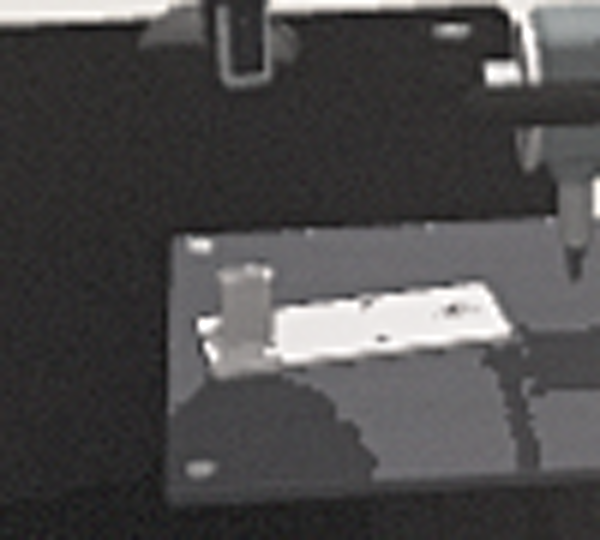

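The side crop shows the fingers at (243,50), right above the tab at (247,300), and the mark at (460,310). I'll go down now.

>>> move_arm([
  {"dx":0,"dy":0,"dz":4,"turn":0},
  {"dx":0,"dy":0,"dz":8,"turn":0},
  {"dx":0,"dy":0,"dz":10,"turn":0},
  {"dx":0,"dy":0,"dz":11.5,"turn":0},
  {"dx":0,"dy":0,"dz":12.7,"turn":0},
  {"dx":0,"dy":0,"dz":12.7,"turn":0},
  {"dx":0,"dy":0,"dz":12.7,"turn":0},
])

```text
time: 3.7
ee_pos: [473.2, -42.2, 25.3]
ee_rot: [-0.042, 0.999, -0.0, 0.001]
contact_force: [-0.4, 0.5, 0.2]
grip_width: 0.499
finger_force: 0.0
```

>>> move_arm([
  {"dx":0,"dy":0,"dz":0.1,"turn":0},
  {"dx":0,"dy":0,"dz":0.1,"turn":0},
  {"dx":0,"dy":0,"dz":0.1,"turn":0},
  {"dx":0,"dy":0,"dz":0.1,"turn":0},
  {"dx":0,"dy":0,"dz":0.1,"turn":0},
  {"dx":0,"dy":0,"dz":0.1,"turn":0},
  {"dx":0,"dy":0,"dz":0.1,"turn":0},
  {"dx":0,"dy":0,"dz":0.1,"turn":0},
], jaw=0, newtons=40)

```text
time: 4.5
ee_pos: [473.2, -42.3, 24.2]
ee_rot: [-0.042, 0.999, -0.0, 0.001]
contact_force: [0.2, -0.9, 6.5]
grip_width: 0.131
finger_force: 40.4
```

Run:
```python
from h import *
s=snap('side');c=snap('top')
for n,k in(('side',s),('top',c)):
    for r in place_of('plate_mark',n)[:2]: print(n,round(r['score'],2),np.round(r['centre'],1),np.round(at_z(k,r['centre'],16),1))
a=cv2.resize(s['color'][210:270,260:360,::-1],(800,480),interpolation=cv2.INTER_CUBIC)
b=cv2.resize(c['color'][165:240,280:380,::-1],(800,600),interpolation=cv2.INTER_CUBIC)
cv2.imwrite('pics/v4s.png',a);cv2.imwrite('pics/v4t.png',b)
o=observe();print(o['ee_pos'],o['grip_width']*85,o['finger_force'],o['contact_force'])
```

```text
side 0.87 [325.6 240.1] [572.4 -24.3  16. ]
top 0.71 [322.5 196.4] [563.5 -32.4  16. ]
[473.18442966 -42.31015897  24.2093127 ] 11.119864728506535 40.36268949508667 [-1.08372108  1.18924366  6.47250308]
```

View pics/v4s.png

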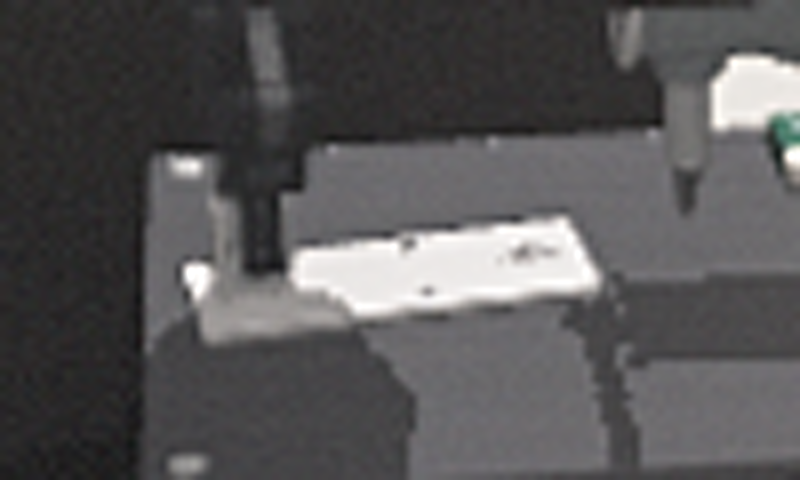

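The tab is gripped (11 mm, 40 N). In the crop the mark is at (530,251) and the tip at (685,210). Next I'll slide most of the way.

>>> move_arm([
  {"dx":-0.5,"dy":-0.2,"dz":0,"turn":0},
  {"dx":-1.0,"dy":-0.4,"dz":0,"turn":0},
  {"dx":-1.5,"dy":-0.6,"dz":0,"turn":0},
  {"dx":-2.0,"dy":-0.8,"dz":0,"turn":0},
  {"dx":-2.5,"dy":-1.0,"dz":0,"turn":0},
  {"dx":-3.0,"dy":-1.2,"dz":0,"turn":0},
  {"dx":-3.5,"dy":-1.4,"dz":0,"turn":0},
  {"dx":-4.0,"dy":-1.6,"dz":0,"turn":0},
  {"dx":-4.6,"dy":-1.7,"dz":0,"turn":0},
  {"dx":-4.6,"dy":-1.7,"dz":0,"turn":0},
  {"dx":-4.6,"dy":-1.7,"dz":0,"turn":0},
])

```text
time: 5.8
ee_pos: [517.8, -55.0, 24.1]
ee_rot: [-0.042, 0.999, 0.0, -0.001]
contact_force: [-8.2, 1.3, 14.3]
grip_width: 0.132
finger_force: 41.7
```

Run:
```python
from h import *
s=snap('side');c=snap('top')
for n,k in(('side',s),('top',c)):
    for q,z in(('plate_mark',16),('tip_point',36)):
        for r in place_of(q,n)[:2]: print(n,q,round(r['score'],2),np.round(r['centre'],1),np.round(at_z(k,r['centre'],z),1))
x0,y0=310,205
a=cv2.resize(s['color'][y0:y0+55,x0:x0+70,::-1],(700,550),interpolation=cv2.INTER_CUBIC)
cv2.imwrite('pics/v5s.png',a)
b=cv2.resize(c['color'][165:240,280:380,::-1],(800,600),interpolation=cv2.INTER_CUBIC)
cv2.imwrite('pics/v5t.png',b)
o=observe();print(o['ee_pos'],o['grip_width']*85,o['finger_force'],o['contact_force'])
```

```text
side plate_mark 0.84 [342.2 240.8] [618.  -36.5  16. ]
side plate_mark 0.81 [440.9 315.3] [ 755.  -391.2   16. ]
top plate_mark 0.64 [440.1 139. ] [ 752.5 -397.7   16. ]
top tip_point 0.15 [225.5 176. ] [617.9 265.8  36. ]
[517.79871551 -54.97986047  24.07638482] 11.274641299393513 41.666885018348694 [-7.70820573  1.2108766  13.86494899]
```

View pics/v5s.png

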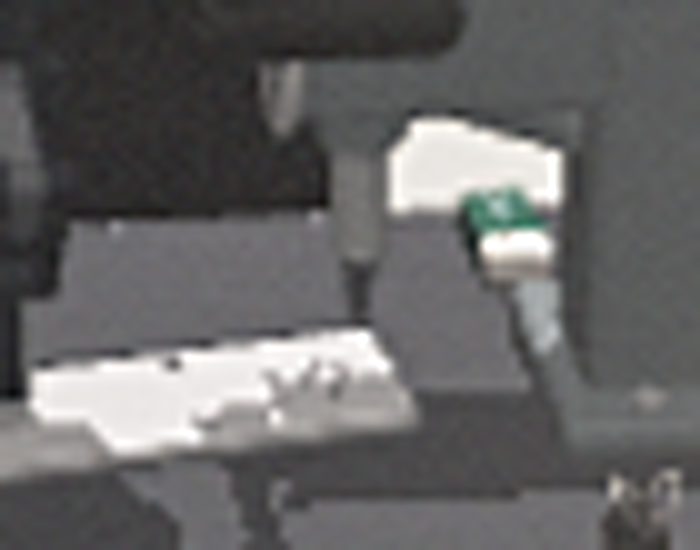

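The tip's end is at crop (359,318). The mark is at about (310,380), under the shadow, so there is still some way to go. I'll compute how far.

Run:
```python
from h import *
s=snap('side');c=snap('top')
for px in [(345.6,235.6),(345.6,236.0),(345.4,236.5)]: print('tip',px,at_z(s,px,36))
for p in [(624.5,-47,36),(624.5,-47,16),(616.5,-46,16),(613,-46,16)]: print(p,(proj(s,p)[0]-[310,205]+.5)*10)
# column of the tip shaft, sub-pixel, and end row
g=cv2.cvtColor(s['color'],cv2.COLOR_RGB2GRAY)
print(g[228:246,338:354])
```

```text
tip (345.6, 235.6) [625.89568731 -44.68937397  36.        ]
tip (345.6, 236.0) [625.40135982 -47.04473777  36.        ]
tip (345.4, 236.5) [624.23948458 -49.87904876  36.        ]
(624.5, -47, 36) [357.79539736 315.18857445]
(624.5, -47, 16) [357.08020609 378.59036818]
(616.5, -46, 16) [328.38686915 379.27564169]
(613, -46, 16) [316.13607905 380.31095011]
[[108 112 108 110 108 104 111 115 112 108 100 111 109 108 109 109]
 [112 115 107 113 113 103 111 116 116 111 100 105 109 113 109 110]
 [109 108 110 108 112 107 102 119 123 106 100 111 111 108 109 110]
 [111 110 109 110 110 112  76  77  83  81 105 111 109 109 109 109]
 [109 106 109 110 111 112  80  59  59  85 106 108 110 108 106 107]
 [107 108 102 107 108 114  82  59  67 103 109 112 108 105 110 108]
 [109 109 111 110 105 115  89  62  69 107 109 107 107 106 108 112]
 [110 105 107 108 107 112  95  63  62 109 110 110 109 109 109 107]
 [108 105 108 103 103 106 104  70  82 109 108 103 106 109 109 105]
 [103 100  96  98  95  91  93  85  68 100 106 108 108 108 108 107]
 [ 73 113 154 160 201 201 231 240 255 140  99 105 107 108 105 108]
 [236 236 239 239 241 241 244 245 254 191 107  99 106 106 108 108]
 [243 244 244 227 240 244 241 239 243 243 156  99 103 104 106 109]
 [241 242 246 168 222 185 205 240 244 251 255 145  98 105 107 107]
 [242 234 167 174 246 202 151 207 191 188 204 136 104 106 108 107]
 [180 172 137 163 175 126 140 164 149 151 151 154 117 107 110 114]
 [147 151 155 157 148 112 152 157 155 157 160 162 161  95  80  81]
 [148 157 158 161 158 154 159 158 156 157 158 157 167 119  73  69]]
```

View pics/v5t.png

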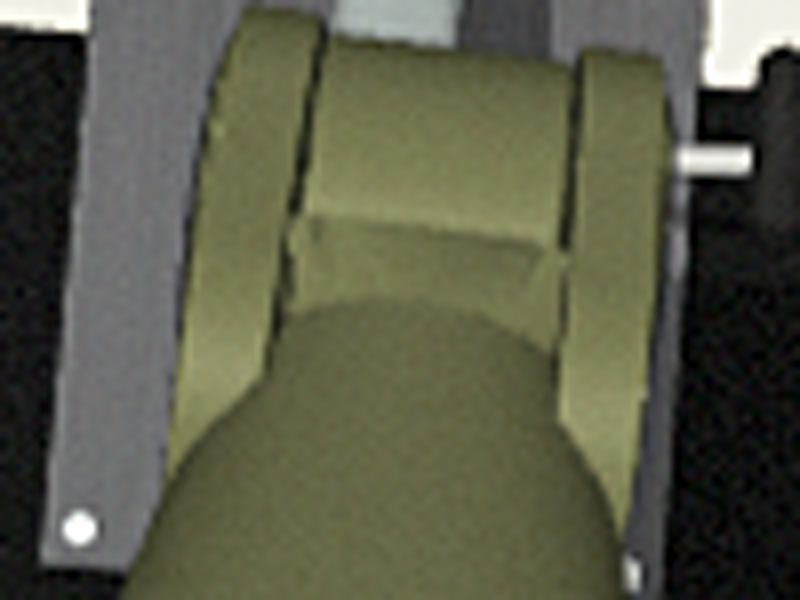

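>>> move_arm([
  {"dx":-0.3,"dy":-0.1,"dz":-0.05,"turn":0},
  {"dx":-0.6,"dy":-0.15,"dz":-0.05,"turn":0},
  {"dx":-0.85,"dy":-0.17,"dz":-0.05,"turn":0},
  {"dx":-0.85,"dy":-0.17,"dz":-0.05,"turn":0},
  {"dx":-0.85,"dy":-0.17,"dz":-0.05,"turn":0},
])

```text
time: 6.7
ee_pos: [526.6, -56.2, 24.1]
ee_rot: [-0.042, 0.999, 0.0, -0.001]
contact_force: [-6.3, 0.4, 10.3]
grip_width: 0.128
finger_force: 41.1
```

Run:
```python
from h import *
im=[];
for i in range(8): s=snap('side'); im.append(s['color'].astype(float))
m=np.mean(im,0)
for r in place_of('plate_mark','side')[:1]: print(r['score'],np.round(r['centre'],1),at_z(s,r['centre'],16))
x0,y0=325,220
a=cv2.resize(m[y0:y0+32,x0:x0+40,::-1].astype(np.uint8),(800,600),interpolation=cv2.INTER_CUBIC)
q=(proj(s,(625,-47,16))[0]-[x0,y0]+.5)*[20,18.75];print(q)
cv2.imwrite('pics/v6s.png',a)
o=observe();print(o['time'],o['ee_pos'],o['contact_force'])
```

```text
0.92 [440.5 318.5] [ 749.95502689 -400.68473861   16.        ]
[417.6551498  428.32952431]
7.15 [526.60212992 -56.19557454  24.07933701] [-7.3889775   0.124005   10.92108157]
```

View pics/v6s.png

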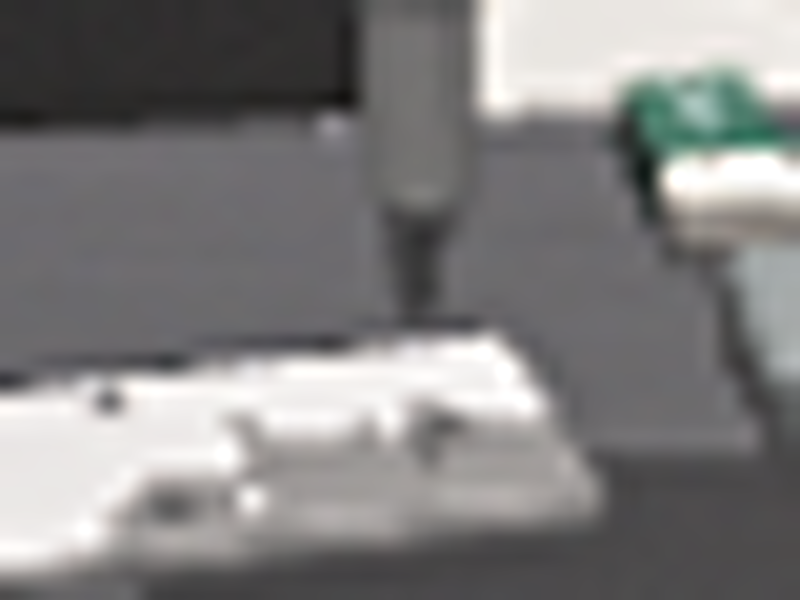

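In this crop the engraving shows around (430,432), the tip's end is at (415,318), and the spot below the tip projects to (418,428). I'll check that against the plate's corners, (500,330) and about (592,482), and its holes, (105,400) and (170,500).

Run:
```python
from h import *
s=snap('side');c=snap('top')
f=lambda p:((proj(s,p)-[325,220]+.5)*[20,18.75]).round(0)
# holes in plate frame from first top picture
T=lambda p:[p[0]/4+230-.375,p[1]/4+110-.375]
for a0,t in((0.085,np.array([521.9,-38])),):
    R=lambda a:np.array([[np.cos(a),-np.sin(a)],[np.sin(a),np.cos(a)]])
    for nm,p in(('h',(357,390)),('h',(400,388)),('m',(373,338))): print(nm,R(a0).T@(at_z(c,T(p),16)[:2]-t))
for a in(0.07,.085,.1):
  M=np.array([625,-47]);W=lambda u,v:np.r_[M+R(a)@np.array([u-50,v]),16]
  print(a,f([W(70,25),W(70,-25),W(50,0),W(50,6),W(50,-6),W(56,0),W(44,0)]).tolist())
print(f([(625,-47,36)]), 'd/dx',f([(635,-47,16)])-f([(625,-47,16)]),'d/dy',f([(625,-37,16)])-f([(625,-47,16)]))
```

```text
h [ 9.5243999  15.24011388]
h [  8.97090308 -17.86355036]
m [48.86940114  0.4307594 ]
0.07 [[504.0, 337.0], [607.0, 491.0], [418.0, 428.0], [406.0, 410.0], [429.0, 447.0], [459.0, 424.0], [376.0, 433.0]]
0.085 [[501.0, 337.0], [609.0, 490.0], [418.0, 428.0], [405.0, 410.0], [430.0, 447.0], [459.0, 423.0], [377.0, 433.0]]
0.1 [[498.0, 336.0], [611.0, 489.0], [418.0, 428.0], [405.0, 410.0], [431.0, 447.0], [458.0, 423.0], [377.0, 434.0]]
[[419. 309.]] d/dx [[69. -5.]] d/dy [[-15. -31.]]
```

Everything agrees to within about 1–2 mm. I'll relieve the down and sideways load with a 1 mm correction before releasing.

>>> move_arm([
  {"dx":0.1,"dy":-0.1,"dz":-0.1,"turn":0},
  {"dx":0.15,"dy":-0.1,"dz":-0.15,"turn":0},
  {"dx":0.15,"dy":-0.1,"dz":-0.15,"turn":0},
  {"dx":0.15,"dy":-0.1,"dz":-0.15,"turn":0},
])

```text
time: 7.65
ee_pos: [526.9, -57.3, 25.1]
ee_rot: [-0.042, 0.999, 0.0, 0.0]
contact_force: [0.7, 0.4, -2.3]
grip_width: 0.131
finger_force: 39.4
```

>>> move_arm([
  {"dx":0.08,"dy":0,"dz":0.08,"turn":0},
  {"dx":0.08,"dy":0,"dz":0.08,"turn":0},
  {"dx":0.08,"dy":0,"dz":0.08,"turn":0},
])

```text
time: 7.95
ee_pos: [525.9, -57.4, 24.4]
ee_rot: [-0.042, 0.999, 0.0, -0.0]
contact_force: [-0.5, 0.3, -1.2]
grip_width: 0.134
finger_force: 39.4
```

>>> move_arm([
  {"dx":0,"dy":0,"dz":0,"turn":0},
  {"dx":0,"dy":0,"dz":0,"turn":0},
  {"dx":0,"dy":0,"dz":0,"turn":0},
  {"dx":0,"dy":0,"dz":0,"turn":0},
  {"dx":0,"dy":0,"dz":0,"turn":0},
], jaw=0.45)

```text
time: 8.45
ee_pos: [526.0, -57.4, 24.6]
ee_rot: [-0.042, 0.999, 0.0, 0.0]
contact_force: [-0.4, -0.3, 0.3]
grip_width: 0.453
finger_force: 0.0
```

>>> move_arm([
  {"dx":0,"dy":0,"dz":-2,"turn":0},
  {"dx":0,"dy":0,"dz":-5,"turn":0},
  {"dx":2,"dy":0,"dz":-9,"turn":0},
  {"dx":5,"dy":0,"dz":-13,"turn":0},
  {"dx":8,"dy":0,"dz":-17,"turn":0},
  {"dx":10,"dy":0,"dz":-21.5,"turn":0},
  {"dx":10,"dy":0,"dz":-21.5,"turn":0},
  {"dx":10,"dy":0,"dz":-21.5,"turn":0},
], jaw=0.45)

```text
time: 9.25
ee_pos: [427.1, -66.1, 240.9]
ee_rot: [-0.042, 0.999, -0.0, 0.002]
contact_force: [0.4, 0.2, -0.3]
grip_width: 0.454
finger_force: 0.0
```

Run:
```python
from h import *
def avg(n):
    im=[]
    for i in range(6): k=camera(n); im.append(k['color'].astype(float))
    return k,np.mean(im,0).astype(np.uint8)
s,m=avg('side');c,t=avg('top')
for r in place_of('plate_mark','side')[:2]+place_of('tip_point','side')[:2]: print(r['score'],np.round(r['centre'],1),at_z(s,r['centre'],16))
a=cv2.resize(m[215:255,315:365,::-1],(800,640)[:1]+(600,),interpolation=cv2.INTER_CUBIC)
cv2.imwrite('pics/v7.png',a)
f=lambda p:((proj(s,p)-[315,215]+.5)*[16,15]).round(0).tolist()
a=.085;R=np.array([[np.cos(a),-np.sin(a)],[np.sin(a),np.cos(a)]]);M=np.array([624.5,-48]);W=lambda u,v:np.r_[M+R@np.array([u-50,v]),16]
print('corners far,near,mark,holes',f([W(70,25),W(70,-25),W(50,0),W(9.2,16.5),W(9.2,-16.5)]),'tip',f([(624.5,-48,36)]))
o=observe();print(o['time'],o['ee_pos'])
```

```text
0.89 [344.9 242. ] [624.07949524 -44.78637714  16.        ]
0.79 [442.3 318.4] [ 753.71129718 -401.03638536   16.        ]
corners far,near,mark,holes [[559.0, 347.0], [646.0, 470.0], [492.0, 420.0], [243.0, 406.0], [292.0, 490.0]] tip [[494.0, 325.0]]
9.95 [426.35307974 -65.88456016 239.42816295]
```

View pics/v7.png

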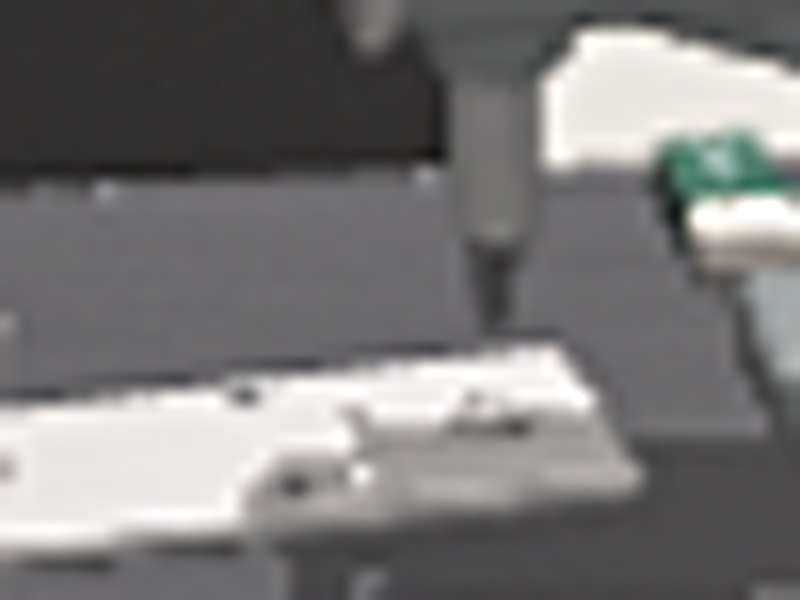

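The side crop shows the mark at about (495,418), right below the tip's end at (494,325). The plate's corners, (560,345) and (642,470), match the prediction for an aligned mark to within about 1–2 mm. The plate is done, so the lever is next.

>>> move_arm([
  {"dx":-3,"dy":-3,"dz":0,"turn":2},
  {"dx":-6,"dy":-6,"dz":0,"turn":4},
  {"dx":-9,"dy":-9,"dz":0,"turn":6},
  {"dx":-12,"dy":-11.5,"dz":0,"turn":8.3},
  {"dx":-14,"dy":-12.7,"dz":1,"turn":8.3},
  {"dx":-14,"dy":-12.7,"dz":2.5,"turn":8.3},
  {"dx":-14,"dy":-12.7,"dz":2.5,"turn":8.3},
  {"dx":-14,"dy":-12.7,"dz":2.5,"turn":8.3},
  {"dx":-14,"dy":-12.7,"dz":2.5,"turn":8.3},
], jaw=0)

```text
time: 10.85
ee_pos: [576.6, -180.4, 215.5]
ee_rot: [0.03, 1.0, -0.0, 0.0]
contact_force: [0.2, 0.4, -0.2]
grip_width: -0.002
finger_force: 0.0
```

Run:
```python
from h import *
s=snap('side','side8.png')
o=observe();print(o['time'],o['ee_pos'],o['grip_width'])
for r in place_of('bar_center','side')[:2]: print(r['score'],r['centre'],at_z(s,r['centre'],182))
a=cv2.resize(s['color'][180:255,300:400,::-1],(800,600),interpolation=cv2.INTER_CUBIC)
cv2.imwrite('pics/v8.png',a)
print((proj(s,o['ee_pos'])-[300,180])*8)
```

```text
10.9 [ 576.70389126 -180.42068579  215.63989289] -0.0003387586834492572
0.68 [341.7, 207.0] [ 587.50493368 -176.06336236  182.        ]
[[300.32473302 116.99074825]]
```

View pics/v8.png

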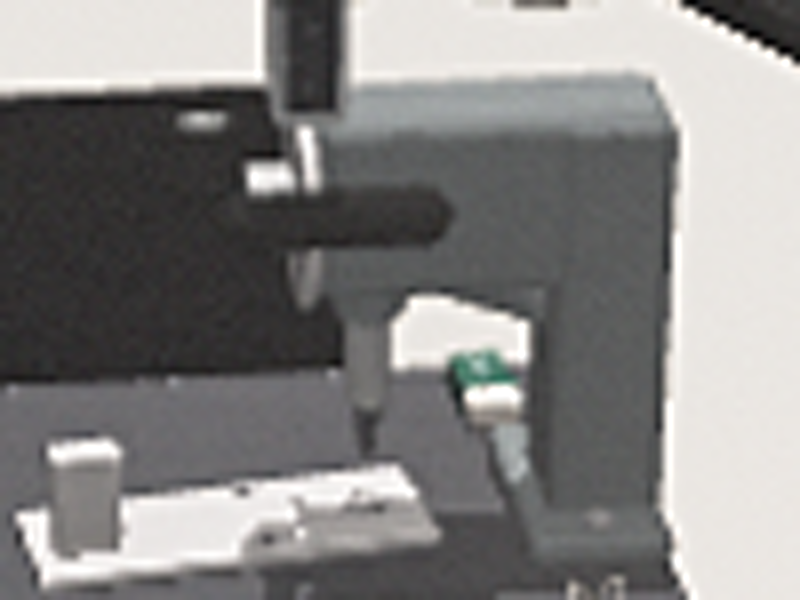

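The closed fingers, at crop (305,115), stand above the front half of the bar (245–450, 215), so I'll push down along the bar's arc.

>>> move_arm([
  {"dx":0,"dy":0,"dz":1.2,"turn":0},
  {"dx":0,"dy":0,"dz":2.2,"turn":0},
  {"dx":0,"dy":-0.3,"dz":3.2,"turn":0},
  {"dx":0,"dy":-0.6,"dz":4.2,"turn":0},
  {"dx":0,"dy":-0.8,"dz":5.2,"turn":0},
  {"dx":0,"dy":-0.9,"dz":6.2,"turn":0},
  {"dx":0,"dy":-1.0,"dz":7.2,"turn":0},
  {"dx":0,"dy":-1.0,"dz":8.2,"turn":0},
  {"dx":0,"dy":-0.9,"dz":9.2,"turn":0},
  {"dx":0,"dy":-0.7,"dz":10.2,"turn":0},
  {"dx":0,"dy":-0.5,"dz":11.0,"turn":0},
  {"dx":0,"dy":-0.3,"dz":11.7,"turn":0},
  {"dx":0,"dy":-0.1,"dz":12.3,"turn":0},
  {"dx":0,"dy":0,"dz":12.7,"turn":0},
  {"dx":0,"dy":0,"dz":12.9,"turn":0},
  {"dx":0,"dy":0,"dz":12.9,"turn":0},
  {"dx":0,"dy":0,"dz":12.9,"turn":0},
])

```text
time: 12.65
ee_pos: [577.0, -180.5, 86.0]
ee_rot: [0.03, 1.0, -0.0, 0.0]
contact_force: [-1.9, -2.6, 9.1]
grip_width: 0.001
finger_force: 5.0
```

Run:
```python
from h import *
s=snap('side')
for q,z in(('bar_center',77),('plate_mark',16),('tab_center',33.5)):
    for r in place_of(q,'side')[:2]: print(q,round(r['score'],2),r['centre'],at_z(s,r['centre'],z))
print(proj(s,(586.7,-177,77)))
g=cv2.cvtColor(s['color'],cv2.COLOR_RGB2GRAY);print(g[229:247,336:356])
o=observe();print(o['time'],o['ee_pos'],o['contact_force'])
```

```text
plate_mark 0.91 [343.3, 240.5] [621.43448165 -35.30027265  16.        ]
plate_mark 0.84 [440.0, 316.5] [ 751.58165164 -394.52852297   16.        ]
tab_center 0.93 [433.9, 269.6] [ 798.48277616 -249.07263405   33.5       ]
tab_center 0.87 [312.4, 241.9] [530.22863586 -60.60963139  33.5       ]
[[341.17542734 246.69634683]]
[[ 41  49  48  54  49  46  51  51  41  54 110 112 101 107 110 109 111 110
  111 113]
 [ 45  49  62  56  55  55  61  48  40  53 115 116  97 103 111 110 107 107
  106 114]
 [ 46  51  53  52  53  50  51  45  36  66 114 113  98 109 109 105 110 107
  106 108]
 [ 40  46  50  51  45  45  52  48  47  86 114 113  98 103 104 105 104 101
  105 103]
 [ 50  47  49  47  50  42 110 105 103 110 114 111  98 108 111 109 108 107
  112 108]
 [ 59  42  61  52  46  43 121 111 115 116 114 110 101 107 108 106 109 108
  106 107]
 [ 60  46  56  51  47  40 121 111 112 110 114 109  99 106 106 106 108 104
  109 108]
 [ 57  47  51  51  44  43 119 109 109 115 117 108 100 102 107 106 104 110
  108 109]
 [ 60  46  47  51  46  38 116 114 111 115 109  99  88  93 102 107 108 108
  106 106]
 [ 60  47  47  50  47  42 115 136  83  95  82 149 195 212 121  96 106 107
  107 105]
 [ 59  46  48  47  48  40 109 214 161  74  78 240 249 250 189 111 100 106
  107 107]
 [ 55  47  61  47  50  36 107 236 224  92  75 250 248 246 247 149 100 102
  104 105]
 [ 59  49  59  46  45  36 106 244 168  63 127 255 255 253 255 255 142 103
  104 109]
 [ 56  45  49  52  47  35 113 147 113  57  95 155 155 164 159 171  96  95
  110 112]
 [ 54  38  45  42  36  44 119  83  68  52  62  55  50  63  55  55  61  64
   88 113]
 [ 80  69  77  94  97  98 115  64  42  52  59  58  56  60  55  56  56  55
   56  78]
 [103 103 104 108  96  91  70  51  50  50  52  58  61  55  53  61  57  55
   50  55]
 [ 65  69  65  69  60  60  47  48  49  50  48  52  54  48  54  51  54  52
   51  57]]
12.85 [ 576.91594534 -180.50737767   86.03886088] [-1.99034574 -1.93844711 10.08410145]
```

```bash
python3 -c "
from rig import *
print(sign_off())"
```

```text
the job is handed in; nothing more can be done
None
```

I slid the plate until the ringed cross sat under the tip, to within about 1–2 mm by the camera. I then pushed the lever to about 0.77 rad, which is past the third click, and handed the job in with the arm still holding it there at about 10 N.

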